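# Load a gift tin into the wrapping jig and close it with the keeper bar

### The job

Slide the round gift tin flat along the table, between the other things, through the mouth of the wooden wrapping jig until it is fully home against the back wall. Lift the wooden keeper bar out of its rack, set it down flat on its broad face on the open table clear of the jig and let go of it; then take it again and lay it flat across the jig's mouth with both ends down in their pockets, so that the tin is shut in. Leave everything else where it stands.

Things in the scene. Friction and masses are not known exactly. Their poses are not given: they have to be found in the camera images.
- tin: round closed metal gift tin lying flat, diameter 96, height 30: too wide to grip, to be slid. Origin: centre of its underside, on the table at z = 0.
- jig: brown wooden wrapping jig, fixed: an open-fronted U of walls 20 high, 6 thick, bare table inside. Origin: on the table, at the tin's centre when fully home; -x points out of the mouth. Inner faces: back x = +48.5; sides y = -54 and +54, from x = -30 to the back. Whole jig: x -121 to +55, y -90 to +90.
- mouth (a point): centre of the jig's mouth on the table (jig x = -53, y = 0), axes as the jig: here the flared ends of the side walls stand 130 apart, narrowing to 108 at jig x = -30
- seat (a point): on the table midway between the two bar pockets (jig x = -97, y = 0), axes as the jig: the bar's centre belongs here, the bar along y. Pocket walls are 12 high, 6 thick: end walls, inner faces at y = -84 and +84; side walls, inner faces 18 before and behind (x = -18, +18), reaching in only to y = -60 and +60; between the pockets the way is open
- bar: pale wooden keeper bar, plain straight lath 160 long (its x) x 12 thick (its y) x 30 broad (its z). Origin: centre of the bar. At the start it stands on its narrow long edge in the rack, centre 21 above the table; lying flat its y axis is vertical and its centre 6 above the table. Both faces and ends alike.
- rack: low brown wooden rack fixed to the table, base 182 (x) x 44 (y) x 6 high; holds the bar along its x by fork walls 5 thick, up to 24 above the table, slot 15 wide, only at both ends (55 to 88 from the middle); the middle 110 of the bar is free. Origin: centre of the underside.
- jar: bystander, loose: closed glass jar with steel lid, upright, diameter 56, height 80. Origin: centre of its underside.
- pot: bystander, loose: white ceramic pen pot with three pens, diameter 68 at the rim, 85 high, pens up to 135. Origin: centre of its underside.
- bell: bystander, loose: brass hand stamp (round foot of diameter 60, thin stem, small head), 60 high. Origin: centre of its underside.
- tape: bystander, loose: cardboard tape roll lying flat, diameter 96, open middle of diameter 76, 24 high. Origin: centre of its underside.
- pad: bystander, loose: yellow note pad 76 x 76 x 20. Origin: centre of its underside.
- stapler: bystander, loose: black stapler, 135 long (its x) x 36 x 50 high. Origin: centre of its underside.

How it is judged:
By the outcome, as a careful person would: the job done as asked, in the order asked, and still so for the second after the job is handed in, with the robot touching nothing.
It also fails if it takes over 72 s, if anything falls off the work surface, if the arm or the gripper's body presses on something with over 40 N, if the wrist force passes 120 N, or if a joint passes its speed limit or range.

### The arm

A 6-joint arm with a two-finger parallel gripper is mounted at the origin on the work surface. World frame = base frame: x ahead of the robot, y to its left, z up, the work surface at z = 0. Lengths are in m, angles in rad, forces in N, time in s.
With the tool pointing down it reaches from about 0.35 to 0.975 m from the base axis. Payload 4.9 kg.
Tool frame: the origin (TCP) lies on the mounting face of the last link; the fingertips stand 173 mm ahead of it and the grasp point (between the pads) lies ctrl.pinch_z ahead of it (ctrl.pinch_z is the distance from the TCP to the grasp point, in m); z points along the fingers, y is the line along which they close (so a half turn about z gives the same grasp; the last joint's range is limited). The gripper opens to 85 mm and grips with 20 to 120 N. Pads are 22 mm wide; open, the fingers measure 114 mm over their backs; the gripper's body (76 mm by 85 mm) begins 54 mm behind the grasp point. The pads swing forward as they close: fully open they stand 13 mm farther back than shut.
Start: joints at [1.101, 0.053, 1.613, -0, 1.476, -0.119], TCP at [0.215, 0.587, 0.405] pointing down, gripper open.
Joint ranges: [-3.01, 3.01], [-1.01, 2.22], [0.06, 2.58], [-1.02, 4.17], [0.09, 2.62], [-3.14, 3.14]. Speed limits (rad/s): [2.57, 2.57, 3.14, 3.14, 3.14, 3.14].

### API

Orientations are given as a rotation vector (axis times angle).
In Python, from station import telemetry, eyes, ctrl gives the robot as it stands.
- The arm moves only by the tool apply_moves, never from a script. Its argument "plan" is a list of rows, each a list of 5 numbers: the finger opening in m, from 0 to 0.0854, then the shift along the tool's x, y, z in m, then the turn about the tool's z in rad. In form: [[jaw, x, y, z, roll], ...]. A call has 1 to 12 rows; each row is the pose to reach, as a shift and turn from the pose commanded when the call began, along the tool's axes at that moment; what a row does not reach only later rows make up. A row lasts 1/12 s, in which the tool goes at most 41.7 mm and 7.16 degrees, less where a joint would pass 70% of its speed; a pose out of reach is approached as far as the arm can. A call with a gripper value outside its range is refused whole. The fingers move at their own pace and stop on an object; "newtons" is the grip in N (left out, the last holds). Time passes only in rows, so rows that repeat a pose let the fingers close. It gives the time, the measured TCP pose, the force, the opening and the grip force at its end, in the units of the state.
- telemetry.get_obs(): the state, without advancing time (a new reading comes with each control period).
- eyes.get_image(name): name is "scene" or "top"; returns a dict with "img" (400x640x3 uint8, blue, green, red), "range_z" (400x640 float32, m along the optical axis (not along the pixel's ray), 0 where there is no reading), "K" (3x3 intrinsics, pixels), "pose" (4x4, takes a point from camera to world coordinates). Camera axes: x right, y down, z forward; pixel columns grow to the right and rows downward; lengths in m; the calibration is good to about 2 mm. A picture is of the moment at which its call begins.
- ctrl.finish_job(): hands the job in; it is judged then, once.
Trained networks look in a picture, given as the dict that the camera call returned (one of the last four; its "shot" number tells which), for a name from the list of things; names that differ only in an ending like _2 or _b are one class to them, and where a whole thing is asked for, a point or a joint stands for the part that bears it (a point fixed in the world has none). Each returns a list of dicts, best first, with "confidence" (0 to 1); they miss things now and then, are a little off and sometimes report something else, mostly with a low value. They report only what shows in the picture. A call takes as long as a camera call.
- eyes.search_frame(thing, picture): "box" ([left, top, right, bottom] in pixels, round what is visible of it).
- eyes.outline_of(thing, picture): "region" (400x640 bool, what is visible of it) and "box" ([left, top, right, bottom] in pixels, round what is visible of it).
- eyes.tip_of(thing, picture): "point" ([column, row] in pixels: a listed point, or the origin of a listed thing).
The state is a dict: "t": time; "q": joint angles; "dq": joint speeds; "effort": joint torques, N m; "tool_pos": TCP position; "tool_rot": TCP orientation; "contact_force": force on the tool from outside, world axes, zero at the start; "wrist_torque": the same for the moment, N m; "opening": finger opening in m; "grip_force": force on a finger pad.
Only numpy, scipy, OpenCV 4.12 (cv2) and the standard library are available. Lean on these libraries where they do the work, as an engineer would, in place of code of your own. Each camera call takes 0.05 s, during which the arm holds its last target. There are 200 camera calls.

## Working session

There is one attempt and no reset: what is moved stays moved. The work goes in short steps, Python scripts to look and compute and a tool call to move; the robot and the scene stay as the last step left them, time stands still between calls to the robot, and variables do not carry over. Pictures are saved under pics/ and viewed, at most 10 in all, crops included, and the job is handed in when it is done.

Besides the shell and the picture viewer there is one more tool, called as name(argument=value, ...), one argument or row to a line, values as JSON. apply_moves: Moves the arm, as the interface text tells. Its arguments: {"type":"object","properties":{"plan":{"type":"array","items":{"type":"array","items":{"type":"number"}}},"newtons":{"type":"number"}},"required":["plan"]}

```bash
ls; mkdir -p pics
cat > h.py <<'E'
import numpy as np, cv2
from station import telemetry, eyes, ctrl
from scipy.spatial.transform import Rotation as R
def world(p,u,v,z=None):
    """pixels->world by depth, or by intersection with plane z"""
    K,T=p["K"],p["pose"]
    u=np.atleast_1d(u).astype(float);v=np.atleast_1d(v).astype(float)
    d=np.stack([(u-K[0,2])/K[0,0],(v-K[1,2])/K[1,1],np.ones_like(u)],-1)
    if z is None:
        s=p["range_z"][v.astype(int),u.astype(int)][:,None]
    else:
        s=((z-T[2,3])/(d@T[:3,:3].T)[:,2])[:,None]
    return (d*s)@T[:3,:3].T+T[:3,3]
def cloud(p,mask):
    v,u=np.nonzero(mask&(p["range_z"]>0)); return world(p,u,v)
E
python3 - <<'E'
from h import *
o=telemetry.get_obs(); print(o["t"],o["tool_pos"],o["tool_rot"],ctrl.pinch_z,o["opening"])
for n in ["top","scene"]:
    p=eyes.get_image(n); cv2.imwrite(f"pics/{n}0.png",p["img"])
    print(n,p["pose"].round(3).tolist(),p["K"][0,0])
    for t in ["tin","jig","bar","rack","jar","pot","bell","tape","pad","stapler"]:
        r=eyes.outline_of(t,p)
        for k in r[:2]:
            c=cloud(p,k["region"])
            if len(c)<10: continue
            print(t,round(k["confidence"],2),[int(a) for a in k["box"]],"med",np.median(c,0).round(3),"lo",np.percentile(c,2,0).round(3),"hi",np.percentile(c,98,0).round(3))
    for t in ["mouth","seat","jig","rack","bar","tin"]:
        for k in eyes.tip_of(t,p)[:1]: print("tip",t,round(k["confidence"],2),np.round(k["point"],1),world(p,*k["point"],z=0).round(3))
E
```

```text
pics
0.0 [0.21464831 0.58668942 0.40345003] [-0.54804261 -3.09281313  0.00314244] 0.1547 0.08539757300554965
top [[-0.005, -0.983, 0.184, 0.423], [-1.0, 0.004, -0.007, -0.046], [0.006, -0.184, -0.983, 1.007], [0.0, 0.0, 0.0, 1.0]] 424.0539240603351
tin 0.89 [359, 229, 403, 272] med [ 0.48  -0.202  0.031] lo [ 0.439 -0.245  0.021] hi [ 0.525 -0.158  0.034]
jig 0.6 [146, 177, 229, 253] med [0.569 0.263 0.013] lo [ 0.487  0.15  -0.001] hi [0.664 0.341 0.023]
bar 0.74 [363, 173, 428, 195] med [ 0.64  -0.24   0.035] lo [ 0.616 -0.313  0.009] hi [ 0.665 -0.169  0.04 ]
bar 0.17 [146, 176, 233, 255] med [0.551 0.26  0.013] lo [ 0.487  0.15  -0.001] hi [0.662 0.339 0.023]
rack 0.62 [353, 166, 431, 200] med [ 0.64  -0.243  0.007] lo [ 0.603 -0.328  0.003] hi [ 0.681 -0.158  0.026]
pot 0.67 [297, 146, 327, 180] med [ 0.692 -0.052  0.055] lo [ 0.655 -0.081  0.003] hi [ 0.717 -0.023  0.132]
bell 0.94 [461, 248, 492, 274] med [ 0.462 -0.424  0.015] lo [ 0.436 -0.455  0.001] hi [ 0.489 -0.404  0.063]
bell 0.68 [148, 176, 229, 253] med [0.551 0.263 0.014] lo [0.487 0.152 0.   ] hi [0.662 0.339 0.023
[... 1801 characters left out ...]
 med [ 0.472 -0.435  0.016] lo [ 0.446 -0.457  0.008] hi [ 0.49  -0.407  0.062]
bell 0.42 [326, 126, 386, 170] med [0.546 0.254 0.012] lo [ 0.488  0.152 -0.   ] hi [0.662 0.34  0.022]
tape 0.9 [361, 229, 398, 267] med [ 0.788 -0.096  0.022] lo [ 0.74  -0.139  0.   ] hi [ 0.829 -0.05   0.027]
pad 0.9 [386, 184, 418, 213] med [0.768 0.1   0.02 ] lo [0.726 0.067 0.   ] hi [0.805 0.15  0.023]
stapler 0.62 [406, 148, 438, 188] med [0.775 0.231 0.047] lo [0.75  0.184 0.004] hi [0.794 0.31  0.053]
tip jig 0.9 [362.5 140.7] [[0.549 0.287 0.   ]]
tip rack 0.62 [299.5 270.4] [[ 0.644 -0.244  0.   ]]
tip bar 0.56 [300.8 264.2] [[ 0.637 -0.227  0.   ]]
tip tin 0.62 [256.9 233.9] [[ 0.482 -0.21  -0.   ]]
```

Run:
```python
from h import *
# rectified top view with height colour, 2 px/mm for jig+whole at 1px=1.2mm
from scipy.optimize import minimize
from scipy.spatial import cKDTree
def wallmodel():
    s=[]
    def box(x0,x1,y0,y1):
        X,Y=np.meshgrid(np.arange(x0+1,x1,2.),np.arange(y0+1,y1,2.)); s.append(np.c_[X.ravel(),Y.ravel()])
    box(48.5,54.5,-60,60)
    for g in(1,-1):
        a,b=sorted((54*g,60*g)); box(-30,54.5,a,b)
        for t in np.linspace(0,1,12):
            for w in(1,3,5): s.append(np.array([[-30-23*t,g*(54+w+11*t)]]))
        a,b=sorted((84*g,90*g)); box(-121,-73,a,b)
        a,b=sorted((60*g,90*g)); box(-121,-115,a,b); box(-79,-73,a,b)
    return np.vstack(s)/1000
M=wallmodel(); out=[]
for n in["top","scene"]:
    p=eyes.get_image(n)
    c=cloud(p,np.ones((400,640),bool))
    k=(c[:,2]>.009)&(c[:,2]<.026)&(c[:,0]>.45)&(c[:,0]<.7)&(c[:,1]>.12)&(c[:,1]<.37)
    P=c[k][:,:2]; T=cKDTree(P)
    def cost(v):
        r=np.array([[np.cos(v[2]),-np.sin(v[2])],[np.sin(v[2]),np.cos(v[2])]])
        m=M@r.T+v[:2]
        return np.minimum(T.query(m)[0],.02).mean()+np.minimum(cKDTree(m).query(P)[0],.02).mean()
    best=min((minimize(cost,[*P.mean(0),a],method="Nelder-Mead",options=dict(initial_simplex=np.array([[*P.mean(0),a]]+[[P.mean(0)[0]+.03,P.mean(0)[1],a],[P.mean(0)[0],P.mean(0)[1]+.03,a],[*P.mean(0),a+.3]]))) for a in np.arange(0,6.28,.4)),key=lambda r:r.fun)
    print(n,best.x.round(4),np.rad2deg(best.x[2]).round(1),best.fun)
    v=best.x;r=np.array([[np.cos(v[2]),-np.sin(v[2])],[np.sin(v[2]),np.cos(v[2])]])
    for q,z in(([0,0],0),([-.053,0],0),([-.097,0],0)): print(q,(r@q+v[:2]).round(4))
    k=(c[:,2]>.031)&(c[:,2]<.045)&(abs(c[:,0]-.64)<.05)&(abs(c[:,1]+.243)<.1)
    (a,b),(w,h),ang=cv2.minAreaRect((c[k][:,:2]*1000).astype(np.float32)); print("bar",a,b,w,h,ang)
    k=(c[:,2]>.024)&(c[:,2]<.04)&(abs(c[:,0]-.483)<.07)&(abs(c[:,1]+.203)<.07)
    print("tin",cv2.minEnclosingCircle((c[k][:,:2]*1000).astype(np.float32)))
    k=(c[:,2]>.065)&(c[:,2]<.09)&(abs(c[:,0]-.44)<.07)&(abs(c[:,1]+.05)<.07)
    print("jar",cv2.minEnclosingCircle((c[k][:,:2]*1000).astype(np.float32)))
    k=(c[:,2]>.07)&(c[:,2]<.09)&(abs(c[:,0]-.69)<.07)&(abs(c[:,1]+.055)<.07)
    print("pot",cv2.minEnclosingCircle((c[k][:,:2]*1000).astype(np.float32)))
a=cv2.imread("pics/top0.png")[90:300,130:510]; cv2.imwrite("pics/a.png",cv2.resize(a,None,fx=2.1,fy=2.1))
```

```text
top [0.556  0.2802 1.7578] 100.7 0.0019854122815929137
[0, 0] [0.556  0.2802]
[-0.053, 0] [0.5659 0.2281]
[-0.097, 0] [0.574  0.1849]
bar 642.7239990234375 -243.01553344726562 12.77308464050293 158.74581909179688 16.852413177490234
tin ((482.22552490234375, -202.8919677734375), 48.364864349365234)
jar ((436.9496154785156, -47.062110900878906), 24.686574935913086)
pot ((687.5582275390625, -52.48493576049805), 34.2594108581543)
scene [0.5574 0.2805 1.7492] 100.2 0.002811604057602483
[0, 0] [0.5574 0.2805]
[-0.053, 0] [0.5668 0.2283]
[-0.097, 0] [0.5746 0.185 ]
bar 643.8663330078125 -242.9361114501953 12.903759956359863 160.10922241210938 16.36133575439453
tin ((482.50860595703125, -202.62588500976562), 49.26738357543945)
jar ((438.16864013671875, -46.25328826904297), 26.144357681274414)
pot ((688.8164672851562, -51.435916900634766), 35.280189514160156)
```

View pics/a.png

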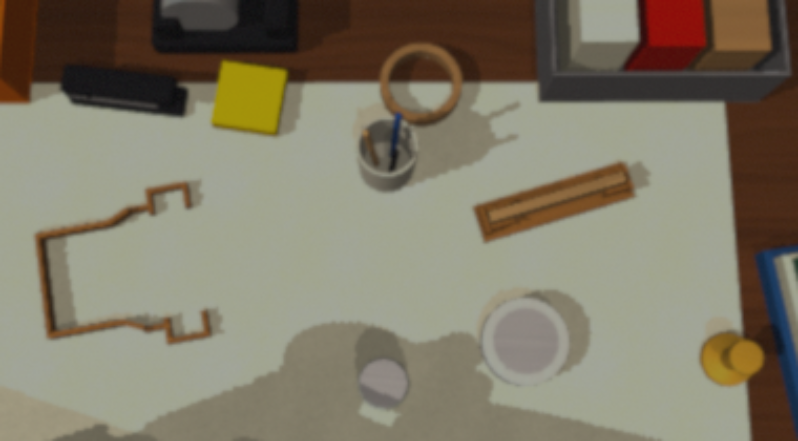

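The top view shows the jig at lower left, crop x 40–210 and y 185–340, with its mouth opening right. The jar is at (383,383) and the pot at (387,155), with a gap between them for the tin at (525,340). The bar and rack are at (555,200). These match the fitted positions, and tin and jig agree between the two cameras to about 1 mm.

```bash
cat >> h.py <<'E'
def rel(*goals):
    """print rows [x,y,z,roll] from the present pose to goals (x,y,tcp z,heading deg of tool x)"""
    o=telemetry.get_obs(); m=R.from_rotvec(o["tool_rot"]).as_matrix(); h0=np.rad2deg(np.arctan2(m[1,0],m[0,0]))
    print("t",round(o["t"],2),"at",o["tool_pos"].round(4),"hd",h0.round(2),"q6",o["q"][5].round(2),"open",round(o["opening"],4),"F",o["contact_force"].round(1))
    for g in goals:
        d=m.T@(np.array(g[:3])-o["tool_pos"]); a=(h0-g[3]+180)%360-180
        print(g,"->",d.round(4).tolist(),round(np.deg2rad(a),3))
E
python3 - <<'E'
from h import *
rel((.4445,-.268,.40,60),(.4445,-.268,.186,60))
E
```

```text
t 1.8 at [0.2148 0.5869 0.4047] hd 159.9 q6 -0.12 open 0.0854 F [ 0.4 -0.6 -0.9]
(0.4445, -0.268, 0.4, 60) -> [-0.5095, -0.7239, 0.0047] 1.744
(0.4445, -0.268, 0.186, 60) -> [-0.5095, -0.7239, 0.2187] 1.744
```

apply_moves(
  plan=[
    [0.05,-0.33,-0.37,0,0.85],
    [0.05,-0.33,-0.37,0,0.85],
    [0.05,-0.33,-0.37,0,0.85],
    [0.05,-0.33,-0.37,0,0.85],
    [0.05,-0.33,-0.37,0,0.85],
    [0.05,-0.33,-0.37,0,0.85],
    [0.05,-0.33,-0.37,0,0.85],
    [0.05,-0.33,-0.37,0,0.85],
    [0.05,-0.33,-0.37,0,0.85],
    [0.05,-0.33,-0.37,0,0.85],
    [0.05,-0.33,-0.37,0,0.85],
    [0.05,-0.33,-0.37,0,0.85],
  ],
  newtons=40,
)

```text
t: 2.8
tool_pos: [0.3977, 0.1238, 0.4051]
tool_rot: [1.775, 2.591, 0.001]
contact_force: [-0.2, -0.1, 0.0]
opening: 0.0501
grip_force: 0.0
```

```bash
python3 -c "
from h import *
rel((.4445,-.268,.40,60),(.4445,-.268,.186,60))"
```

```text
t 2.8 at [0.3977 0.1238 0.4051] hd 111.17 q6 -0.25 open 0.0501 F [-0.2 -0.1  0. ]
(0.4445, -0.268, 0.4, 60) -> [-0.3823, -0.0978, 0.0052] 0.893
(0.4445, -0.268, 0.186, 60) -> [-0.3822, -0.0982, 0.2192] 0.893
```

apply_moves(
  plan=[
    [0.05,-0.382,-0.098,0.005,0.893],
    [0.05,-0.382,-0.098,0.005,0.893],
    [0.05,-0.382,-0.098,0.005,0.893],
    [0.05,-0.382,-0.098,0.005,0.893],
    [0.05,-0.382,-0.098,0.005,0.893],
    [0.05,-0.382,-0.098,0.005,0.893],
    [0.05,-0.382,-0.098,0.005,0.893],
    [0.05,-0.382,-0.098,0.005,0.893],
    [0.05,-0.382,-0.098,0.005,0.893],
    [0.05,-0.382,-0.098,0.005,0.893],
    [0.05,-0.382,-0.098,0.15,0.893],
    [0.05,-0.382,-0.098,0.15,0.893],
  ],
)

```text
t: 3.8
tool_pos: [0.4452, -0.2681, 0.319]
tool_rot: [2.715, 1.564, 0.005]
contact_force: [0.7, 0.1, -1.2]
opening: 0.0501
grip_force: 0.0
```

```bash
python3 -c "
from h import *
h=np.deg2rad(60);u=np.array([np.cos(h),np.sin(h)])
t=np.array([.4823,-.2028]);e=np.array([.563,-.063])
rel((.4445,-.268,.186,60),(*(t-.055*u),.186,60),(*(e-.052*u),.186,60))"
```

```text
t 3.8 at [ 0.4452 -0.2681  0.319 ] hd 59.88 q6 -0.16 open 0.0501 F [ 0.7  0.1 -1.2]
(0.4445, -0.268, 0.186, 60) -> [-0.0001, -0.0017, 0.133] -0.002
(np.float64(0.4548), np.float64(-0.2504313972081441), 0.186, 60) -> [0.0202, -0.0016, 0.133] -0.002
(np.float64(0.5369999999999999), np.float64(-0.1080333209967908), 0.186, 60) -> [0.1847, -0.002, 0.1328] -0.002
```

apply_moves(
  plan=[
    [0.05,0,-0.002,0.04,0],
    [0.05,0,-0.002,0.08,0],
    [0.05,0,-0.002,0.115,0],
    [0.05,0,-0.002,0.132,0],
    [0.05,0.004,-0.002,0.132,0],
    [0.05,0.01,-0.002,0.132,0],
    [0.05,0.016,-0.002,0.132,0],
    [0.05,0.022,-0.002,0.132,0],
    [0.05,0.03,-0.002,0.132,0],
    [0.05,0.04,-0.002,0.132,0],
    [0.05,0.05,-0.002,0.132,0],
    [0.05,0.06,-0.002,0.132,0],
  ],
)

```text
t: 4.8
tool_pos: [0.4737, -0.2126, 0.1864]
tool_rot: [2.716, 1.57, 0.0]
contact_force: [-3.1, -5.1, 6.0]
opening: 0.0504
grip_force: 3.4
```

```bash
cat >> h.py <<'E'
def disc(p,c,zlo=.024,zhi=.04,r=.07):
    q=cloud(p,np.ones((400,640),bool)); k=(q[:,2]>zlo)&(q[:,2]<zhi)&(np.hypot(q[:,0]-c[0],q[:,1]-c[1])<r)
    (a,b),rr=cv2.minEnclosingCircle((q[k][:,:2]*1000).astype(np.float32)); return np.round([a,b,rr],1)
E
python3 -c "
from h import *
h=np.deg2rad(60);u=np.array([np.cos(h),np.sin(h)])
e=np.array([.563,-.063])
rel((*(e-.052*u),.186,60))
p=eyes.get_image('scene');cv2.imwrite('pics/b.png',cv2.resize(p['img'][100:330,120:460],None,fx=2.3,fy=2.3))
print([ (np.median(cloud(p,k['region']),0).round(3),k['confidence']) for k in eyes.outline_of('tin',p)])
"
```

```text
t 4.8 at [ 0.4737 -0.2126  0.1864] hd 60.06 q6 -0.04 open 0.0504 F [-3.1 -5.1  6. ]
(np.float64(0.5369999999999999), np.float64(-0.1080333209967908), 0.186, 60) -> [0.1222, 0.0027, 0.0001] 0.001
[(array([0.551, 0.275, 0.012]), 0.74), (array([ 0.513, -0.171,  0.03 ]), 0.62)]
```

View pics/b.png

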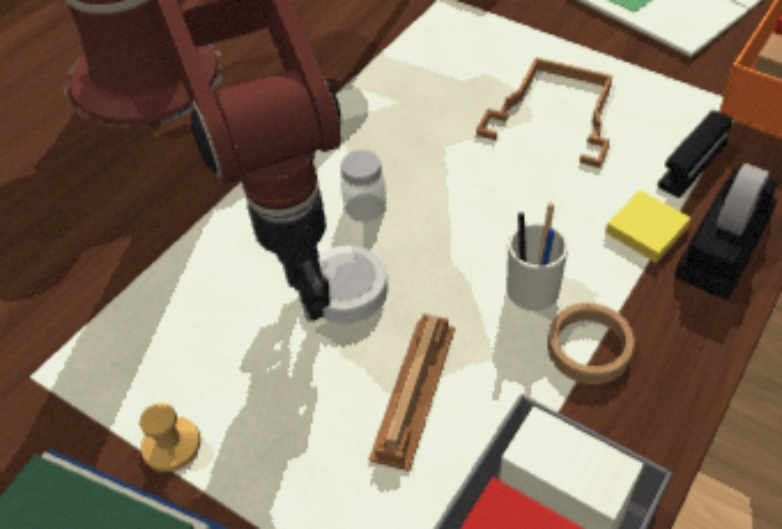

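The tin (crop 350,283) is seated between the two fingers and clear of the jar (362,185), so I keep pushing.

apply_moves(
  plan=[
    [0.05,0.01,0,0,0],
    [0.05,0.02,0.0,0,0],
    [0.05,0.03,0.001,0,0],
    [0.05,0.04,0.002,0,0],
    [0.05,0.05,0.002,0,0],
    [0.05,0.06,0.002,0,0],
    [0.05,0.07,0.002,0,0],
    [0.05,0.08,0.002,0,0],
    [0.05,0.09,0.002,0,0],
    [0.05,0.1,0.002,0,0],
    [0.05,0.11,0.002,0,0],
    [0.05,0.12,0.002,0,0],
  ],
)

```text
t: 5.9
tool_pos: [0.5346, -0.1091, 0.1848]
tool_rot: [2.719, 1.572, -0.001]
contact_force: [-3.1, -5.5, 4.8]
opening: 0.0501
grip_force: 3.1
```

```bash
python3 -c "
from h import *
J=np.array([.5567,.2803]);a=np.deg2rad(100.5);ax=np.array([np.cos(a),np.sin(a)])
p=eyes.get_image('scene');print(disc(p,(.563,-.063)))
T=disc(p,(.563,-.063))[:2]/1000
G=[]
# leg: tin from here to jig x=-0.15 on axis, heading 60->85 turning round tin, then 100
B=J-.15*ax
for s in np.linspace(0,1,13)[1:]:
    tin=T+(B-T)*s; hd=60+25*min(1,s*2)+15*max(0,s*2-1); h=np.deg2rad(hd)
    G.append((*(tin-.052*np.array([np.cos(h),np.sin(h)])).round(4).tolist(),.186,round(hd,1)))
print(T,B);rel(*G)"
```

```text
[557.8 -75.   58.2]
[ 0.5578 -0.075 ] [0.58403533 0.13281176]
t 5.95 at [ 0.5352 -0.1078  0.1847] hd 60.07 q6 0.19 open 0.0499 F [-0.1  0.2  0.9]
(0.5373, -0.1045, 0.186, np.float64(64.2)) -> [0.0039, 0.0002, -0.0013] -0.072
(0.543, -0.0887, 0.186, np.float64(68.3)) -> [0.0204, -0.0027, -0.0013] -0.144
(0.5487, -0.0726, 0.186, np.float64(72.5)) -> [0.0372, -0.0058, -0.0012] -0.217
(0.5546, -0.0563, 0.186, np.float64(76.7)) -> [0.0543, -0.0089, -0.0012] -0.29
(0.5604, -0.0397, 0.186, np.float64(80.8)) -> [0.0716, -0.0121, -0.0012] -0.362
(0.5664, -0.0229, 0.186, 85) -> [0.0891, -0.0153, -0.0012] -0.435
(0.5708, -0.0057, 0.186, np.float64(87.5)) -> [0.1062, -0.0201, -0.0011] -0.479
(0.5753, 0.0115, 0.186, np.float64(90.0)) -> [0.1234, -0.0247, -0.0011] -0.522
(0.5797, 0.0289, 0.186, np.float64(92.5)) -> [0.1406, -0.0296, -0.0011] -0.566
(0.5842, 0.0464, 0.186, np.float64(95.0)) -> [0.1581, -0.0344, -0.0011] -0.61
(0.5886, 0.0639, 0.186, np.float64(97.5)) -> [0.1754, -0.0394, -0.001] -0.653
(0.5931, 0.0816, 0.186, np.float64(100.0)) -> [0.193, -0.0443, -0.001] -0.697
```

apply_moves(
  plan=[
    [0.05,0.012,0.0,0,-0.04],
    [0.05,0.024,-0.002,-0.001,-0.1],
    [0.05,0.037,-0.005,-0.001,-0.17],
    [0.05,0.05,-0.008,-0.001,-0.24],
    [0.05,0.064,-0.011,-0.001,-0.31],
    [0.05,0.078,-0.013,-0.001,-0.38],
    [0.05,0.092,-0.016,-0.001,-0.43],
    [0.05,0.107,-0.02,-0.001,-0.48],
    [0.05,0.122,-0.024,-0.001,-0.52],
    [0.05,0.137,-0.029,-0.001,-0.56],
    [0.05,0.15,-0.032,-0.001,-0.59],
    [0.05,0.16,-0.035,-0.001,-0.61],
  ],
)

```text
t: 6.95
tool_pos: [0.5837, 0.0478, 0.1848]
tool_rot: [-2.119, -2.318, 0.001]
contact_force: [-0.6, -3.2, -0.6]
opening: 0.0497
grip_force: 1.4
```

```bash
cat > go.py <<'E'
from h import *
import sys
J=np.array([.5567,.2803]);a=np.deg2rad(100.5);ax=np.array([np.cos(a),np.sin(a)]);la=np.array([-ax[1],ax[0]])
o=telemetry.get_obs();m=R.from_rotvec(o["tool_rot"]).as_matrix()
T=o["tool_pos"][:2]+.052*m[:2,0]
for n in("top","scene"):
    p=eyes.get_image(n);q=cloud(p,np.ones((400,640),bool))
    k=(q[:,2]>.024)&(q[:,2]<.036)&(np.hypot(q[:,0]-T[0],q[:,1]-T[1])<.07)
    d=(q[:,:2]-o["tool_pos"][:2])@m[:2,:2]; k&=d[:,0]>.025
    P=q[k][:,:2]; print(n,"n",len(P))
    if len(P)>50:
        # algebraic circle fit of hull
        h=cv2.convexHull((P*1000).astype(np.float32))[:,0]; h=h[((h/1000-o["tool_pos"][:2])@m[:2,0])>.04]
        from scipy.optimize import least_squares
        f=least_squares(lambda c:np.hypot(*(h-c).T)-48,T*1000,loss="soft_l1"); print(n,"tin",f.x.round(1))
print("by tool",(T*1000).round(1),"jig coords",((T-J)@ax).round(4),((T-J)@la).round(4))
G=[]
for x in [float(s) for s in sys.argv[1:]]: G.append((*(J+(x-.052)*ax).round(4).tolist(),.187,100.5))
rel(*G)
E
python3 go.py -.15 -.1 -.06 -.02 0
```

```text
top n 357
top tin [595.8  81.4]
scene n 77
scene tin [578.3  97.5]
by tool [579.   99.5] jig coords -0.1818 0.011
t 7.05 at [0.5837 0.0482 0.1849] hd 95.09 q6 -0.13 open 0.05 F [ 0.2 -0.1 -0.1]
(0.5935, 0.0817, 0.187, 100.5) -> [0.0325, 0.0127, -0.0021] -0.094
(0.5844, 0.1308, 0.187, 100.5) -> [0.0823, 0.008, -0.002] -0.094
(0.5771, 0.1702, 0.187, 100.5) -> [0.1222, 0.0042, -0.0019] -0.094
(0.5698, 0.2095, 0.187, 100.5) -> [0.1619, 0.0004, -0.0019] -0.094
(0.5662, 0.2292, 0.187, 100.5) -> [0.1819, -0.0014, -0.0018] -0.094
```

apply_moves(
  plan=[
    [0.05,0.01,0.004,-0.001,-0.03],
    [0.05,0.02,0.008,-0.002,-0.06],
    [0.05,0.03,0.0115,-0.002,-0.09],
    [0.05,0.04,0.0118,-0.002,-0.094],
    [0.05,0.05,0.011,-0.002,-0.094],
    [0.05,0.06,0.01,-0.002,-0.094],
    [0.05,0.07,0.009,-0.002,-0.094],
    [0.05,0.08,0.008,-0.002,-0.094],
    [0.05,0.09,0.007,-0.002,-0.094],
    [0.05,0.1,0.006,-0.002,-0.094],
    [0.05,0.11,0.005,-0.002,-0.094],
    [0.05,0.12,0.0044,-0.002,-0.094],
  ],
)

```text
t: 8.05
tool_pos: [0.5774, 0.1674, 0.1874]
tool_rot: [-2.011, -2.413, 0.0]
contact_force: [-1.0, -3.0, 0.3]
opening: 0.0499
grip_force: 1.3
```

```bash
python3 go.py -.06 -.03 0 .004
```

```text
top n 263
top tin [565.9 212.8]
scene n 114
scene tin [582.  213.5]
by tool [568.1 218.5] jig coords -0.0628 0.0001
t 8.15 at [0.5774 0.1681 0.1875] hd 100.45 q6 -0.02 open 0.0501 F [-0.5  0.4  1.6]
(0.5771, 0.1702, 0.187, 100.5) -> [0.0021, 0.0001, 0.0005] -0.001
(0.5716, 0.1997, 0.187, 100.5) -> [0.0321, 0.0, 0.0005] -0.001
(0.5662, 0.2292, 0.187, 100.5) -> [0.0621, 0.0001, 0.0006] -0.001
(0.5654, 0.2331, 0.187, 100.5) -> [0.0661, -0.0, 0.0006] -0.001
```

apply_moves(
  plan=[
    [0.05,0.007,0,0,0],
    [0.05,0.014,0,0,0],
    [0.05,0.021,0,0,0],
    [0.05,0.028,0,0,0],
    [0.05,0.034,0,0,0],
    [0.05,0.04,0,0,0],
    [0.05,0.045,0,0,0],
    [0.05,0.049,0,0,0],
    [0.05,0.053,0,0,0],
    [0.05,0.056,0,0,0],
    [0.05,0.059,0,0,0],
    [0.05,0.061,0,0,0],
  ],
)

```text
t: 9.15
tool_pos: [0.5668, 0.2267, 0.1874]
tool_rot: [2.011, 2.413, 0.0]
contact_force: [0.8, -4.4, 0.9]
opening: 0.0503
grip_force: 1.6
```

```bash
python3 go.py 0 .004
```

```text
top n 145
top tin [587.1 287.8]
scene n 112
scene tin [568.6 267.4]
by tool [557.4 277.8] jig coords -0.0026 -0.0002
t 9.25 at [0.5667 0.2268 0.1874] hd 100.38 q6 0.08 open 0.05 F [ 0.7 -1.2  1. ]
(0.5662, 0.2292, 0.187, 100.5) -> [0.0025, -0.0001, 0.0004] -0.002
(0.5654, 0.2331, 0.187, 100.5) -> [0.0065, -0.0002, 0.0004] -0.002
```

Force is still only friction, so I advance in 1 mm steps until it meets the wall.

apply_moves(
  plan=[
    [0.05,0.001,0,0,0],
    [0.05,0.002,0,0,0],
    [0.05,0.003,0,0,0],
    [0.05,0.004,0,0,0],
    [0.05,0.005,0,0,0],
    [0.05,0.005,0,0,0],
  ],
)

```text
t: 9.75
tool_pos: [0.5659, 0.2315, 0.1874]
tool_rot: [2.012, 2.413, 0.0]
contact_force: [-0.1, -3.8, 1.1]
opening: 0.0502
grip_force: 1.5
```

apply_moves(
  plan=[
    [0.05,0.001,0,0,0],
    [0.05,0.002,0,0,0],
    [0.05,0.003,0,0,0],
    [0.05,0.003,0,0,0],
  ],
)

```text
t: 10.08
tool_pos: [0.5656, 0.2335, 0.1875]
tool_rot: [2.009, 2.412, -0.003]
contact_force: [1.3, -8.5, 1.3]
opening: 0.0505
grip_force: 3.8
```

apply_moves(
  plan=[
    [0.05,0.001,0,0,0],
    [0.05,0.002,0,0,0],
    [0.05,0.002,0,0,0],
  ],
)

```text
t: 10.33
tool_pos: [0.5655, 0.2343, 0.1875]
tool_rot: [2.008, 2.41, -0.007]
contact_force: [2.2, -15.3, 3.7]
opening: 0.0502
grip_force: 6.1
```

The force is climbing while the tool stalls, so the tin is against the wall. I'll back straight off, then rise.

apply_moves(
  plan=[
    [0.05,-0.006,0,0,0],
    [0.05,-0.02,0,0,0],
    [0.05,-0.04,0,0,0],
    [0.05,-0.05,0,-0.03,0],
    [0.05,-0.06,0,-0.07,0],
    [0.05,-0.1,0,-0.1,0],
    [0.05,-0.14,0,-0.1,0],
    [0.05,-0.18,0,-0.1,0],
    [0.05,-0.22,0,-0.1,0],
    [0.05,-0.24,0,-0.1,0],
    [0.05,-0.24,0,-0.1,0],
  ],
)

```text
t: 11.25
tool_pos: [0.6086, -0.004, 0.2874]
tool_rot: [2.017, 2.407, 0.001]
contact_force: [-0.4, -0.0, -0.7]
opening: 0.0499
grip_force: 0.0
```

```bash
python3 -c "
from h import *
J=np.array([.5567,.2803])
p=eyes.get_image('scene');print(disc(p,J,.025,.04))
cv2.imwrite('pics/c.png',cv2.resize(p['img'][100:260,260:460],None,fx=3.5,fy=3.5))
p=eyes.get_image('top');print(disc(p,J,.025,.04))
c=np.array([.6433,-.243])
rel((*c,.30,106.6),(*c,.184,106.6),(.51,-.21,.3,106.6))
"
```

```text
[558.4 282.   49.4]
[560.6 280.9  52.6]
t 11.35 at [ 6.08e-01 -5.00e-04  2.87e-01] hd 100.26 q6 -0.3 open 0.0497 F [ 0.1  0.2 -0.5]
(np.float64(0.6433), np.float64(-0.243), 0.3, 106.6) -> [-0.2448, -0.0084, -0.0135] -0.111
(np.float64(0.6433), np.float64(-0.243), 0.184, 106.6) -> [-0.245, -0.0084, 0.1025] -0.111
(0.51, -0.21, 0.3, 106.6) -> [-0.1886, -0.1337, -0.0133] -0.111
```

View pics/c.png

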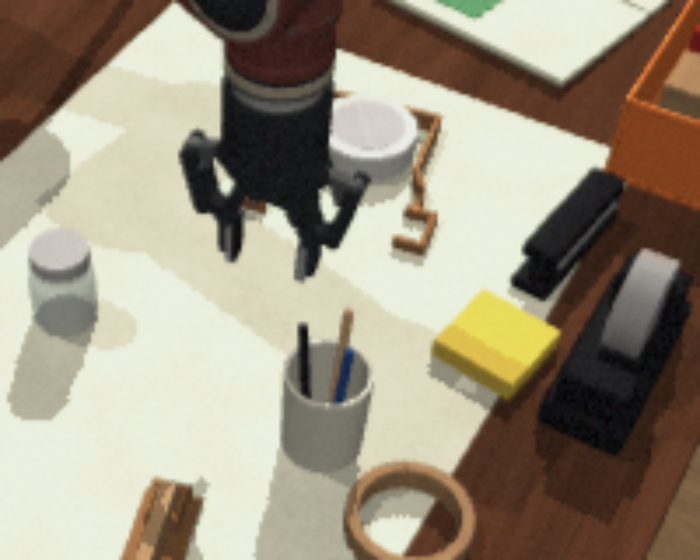

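The tin (crop 372,135) sits at the back of the jig and nothing else has moved. Next I go to the bar, rising first to clear the pens.

apply_moves(
  plan=[
    [0.05,0,0,-0.04,0],
    [0.05,-0.02,-0.01,-0.07,-0.03],
    [0.05,-0.06,-0.01,-0.07,-0.111],
    [0.05,-0.1,-0.01,-0.07,-0.111],
    [0.05,-0.14,-0.01,-0.07,-0.111],
    [0.05,-0.18,-0.01,-0.07,-0.111],
    [0.05,-0.22,-0.008,-0.06,-0.111],
    [0.05,-0.245,-0.0084,-0.03,-0.111],
    [0.05,-0.245,-0.0084,0,-0.111],
    [0.05,-0.245,-0.0084,0.03,-0.111],
    [0.05,-0.245,-0.0084,0.04,-0.111],
    [0.05,-0.245,-0.0084,0.04,-0.111],
  ],
)

```text
t: 12.35
tool_pos: [0.6428, -0.2401, 0.2424]
tool_rot: [-1.867, -2.515, 0.001]
contact_force: [-0.8, -0.2, -0.6]
opening: 0.0499
grip_force: 0.0
```

```bash
python3 -c "
from h import *
c=np.array([.6433,-.243])
rel((*c,.186,106.6))
"
```

```text
t 12.35 at [ 0.6428 -0.2401  0.2424] hd 106.82 q6 -0.76 open 0.0499 F [-0.8 -0.2 -0.6]
(np.float64(0.6433), np.float64(-0.243), 0.186, 106.6) -> [-0.0033, -0.0, 0.0564] 0.004
```

apply_moves(
  plan=[
    [0.05,-0.001,0,0.03,0.004],
    [0.05,-0.001,0,0.05,0.004],
    [0.05,-0.001,0,0.057,0.004],
    [0.05,-0.001,0,0.057,0.004],
    [0.0,-0.001,0,0.057,0.004],
    [0.0,-0.001,0,0.057,0.004],
    [0.0,-0.001,0,0.057,0.004],
    [0.0,-0.001,0,0.057,0.004],
    [0.0,-0.001,0,0.057,0.004],
    [0.0,-0.001,0,0.057,0.004],
  ],
  newtons=40,
)

```text
t: 13.18
tool_pos: [0.6452, -0.2436, 0.1929]
tool_rot: [1.878, 2.515, 0.001]
contact_force: [-0.2, 1.0, 6.5]
opening: 0.0111
grip_force: 42.0
```

```bash
python3 -c "
from h import *
rel((.51,-.21,.25,106.6))
p=eyes.get_image('scene')
cv2.imwrite('pics/d.png',cv2.resize(p['img'][190:320,230:370],None,fx=5,fy=4.5))
"
```

```text
t 13.18 at [ 0.6452 -0.2436  0.1929] hd 106.51 q6 -0.76 open 0.0111 F [-0.2  1.   6.5]
(0.51, -0.21, 0.25, 106.6) -> [0.0705, -0.1199, -0.0576] -0.002
```

View pics/d.png

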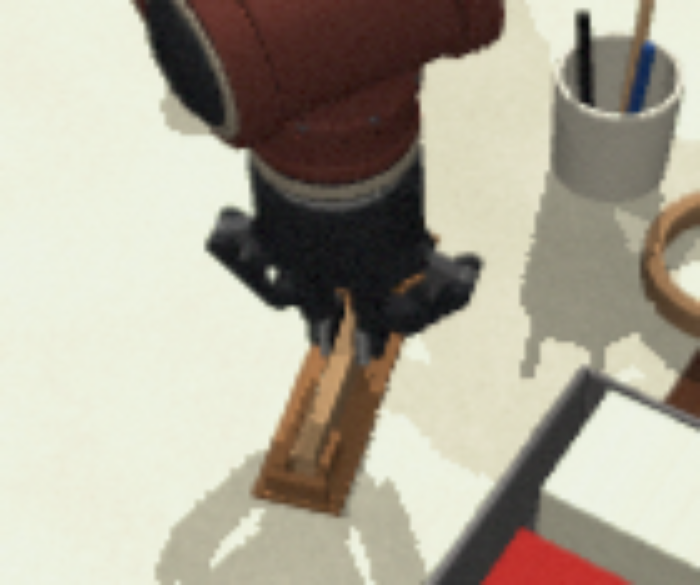

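The pads hold the bar's middle (crop 345,340) and it is still in the slot. Lifting straight up.

apply_moves(
  plan=[
    [0.0,0,0,-0.01,0],
    [0.0,0,0,-0.02,0],
    [0.0,0,0,-0.035,0],
    [0.0,0,0,-0.05,0],
    [0.0,0,0,-0.07,0],
    [0.0,0,0,-0.08,0],
    [0.0,0,0,-0.08,0],
  ],
  newtons=50,
)

```text
t: 13.82
tool_pos: [0.6455, -0.2439, 0.2756]
tool_rot: [1.875, 2.511, 0.002]
contact_force: [0.4, -0.2, -0.1]
opening: 0.0105
grip_force: 49.5
```

```bash
cat >> h.py <<'E'
def barpose(p,lo,hi,box):
    q=cloud(p,np.ones((400,640),bool)); x0,x1,y0,y1=box
    k=(q[:,2]>lo)&(q[:,2]<hi)&(q[:,0]>x0)&(q[:,0]<x1)&(q[:,1]>y0)&(q[:,1]<y1)
    return cv2.minAreaRect((q[k][:,:2]*1000).astype(np.float32)),k.sum(),q[k]
E
python3 -c "
from h import *
rel((.51,-.21,.27,106.6))
p=eyes.get_image('scene')
for r in eyes.outline_of('bar',p)[:1]:
    c=cloud(p,r['region']);print(r['confidence'],np.percentile(c,[2,50,98],0).round(3))
cv2.imwrite('pics/e.png',cv2.resize(p['img'][170:320,220:370],None,fx=4,fy=4))
"
```

```text
t 13.82 at [ 0.6455 -0.2439  0.2756] hd 106.5 q6 -0.76 open 0.0105 F [ 0.4 -0.2 -0.1]
(0.51, -0.21, 0.27, 106.6) -> [0.071, -0.1203, 0.0046] -0.002
0.59 [[ 0.626 -0.319  0.005]
 [ 0.661 -0.288  0.118]
 [ 0.673 -0.224  0.121]]
```

View pics/e.png

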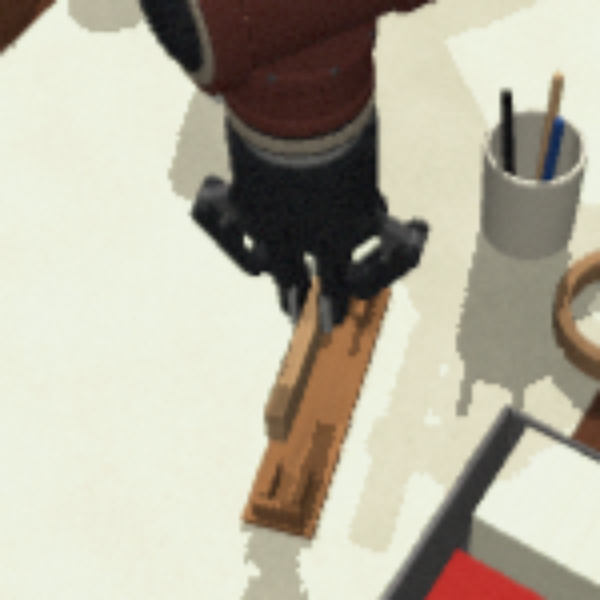

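The bar is lifted clear of the forks. Its top is 157 mm below the TCP, so its lower edge meets the table at TCP z of about 0.187. I carry it to the open table.

apply_moves(
  plan=[
    [0.0,0.015,-0.025,0,0],
    [0.0,0.03,-0.05,0,0],
    [0.0,0.045,-0.075,0,0],
    [0.0,0.06,-0.1,0,0],
    [0.0,0.071,-0.12,0.005,0],
    [0.0,0.071,-0.12,0.03,0],
    [0.0,0.071,-0.12,0.05,0],
    [0.0,0.071,-0.12,0.065,0],
    [0.0,0.071,-0.12,0.075,0],
    [0.0,0.071,-0.12,0.08,0],
    [0.0,0.071,-0.12,0.083,0],
    [0.0,0.071,-0.12,0.083,0],
  ],
)

```text
t: 14.92
tool_pos: [0.5093, -0.2093, 0.1875]
tool_rot: [-1.879, -2.517, 0.0]
contact_force: [0.3, 0.2, -1.3]
opening: 0.0106
grip_force: 49.5
```

apply_moves(
  plan=[
    [0.0,0,0,0.001,0],
    [0.0,0,0,0.002,0],
    [0.0,0,0,0.003,0],
    [0.0,0,0,0.003,0],
  ],
)

```text
t: 15.25
tool_pos: [0.5099, -0.2096, 0.1869]
tool_rot: [1.879, 2.517, -0.0]
contact_force: [-6.3, 2.8, 11.9]
opening: 0.0107
grip_force: 51.3
```

apply_moves(
  plan=[
    [0.0,0,0,-0.001,0],
    [0.0,0,0,-0.001,0],
    [0.015,0,0,-0.001,0],
    [0.02,0,0,-0.001,0],
    [0.04,0,0,-0.001,0],
    [0.07,0,0,-0.001,0],
    [0.07,0,0,-0.001,0],
    [0.07,0,0,-0.001,0],
  ],
)

```text
t: 15.92
tool_pos: [0.509, -0.2093, 0.1851]
tool_rot: [-1.88, -2.517, 0.0]
contact_force: [-0.4, 1.6, -0.3]
opening: 0.0673
grip_force: 0.0
```

```bash
python3 -c "
from h import *
rel()
p=eyes.get_image('scene')
(r,n,q)=barpose(p,.03,.045,(.45,.57,-.31,-.11)); print(r,n,np.percentile(q[:,2],[5,95]))
for r in eyes.outline_of('bar',p)[:1]:
    c=cloud(p,r['region']);print(r['confidence'],np.percentile(c,[2,50,98],0).round(3))
cv2.imwrite('pics/f.png',cv2.resize(p['img'][150:300,190:340],None,fx=4,fy=4))
"
```

```text
t 15.92 at [ 0.509  -0.2093  0.1851] hd 106.5 q6 -0.81 open 0.0673 F [-0.4  1.6 -0.3]
((506.39056396484375, -228.74783325195312), (99.19811248779297, 81.09404754638672), 74.54735565185547) 139 [0.03012938 0.04353502]
0.7 [[ 0.505 -0.284  0.003]
 [ 0.521 -0.241  0.028]
 [ 0.536 -0.191  0.033]]
```

View pics/f.png

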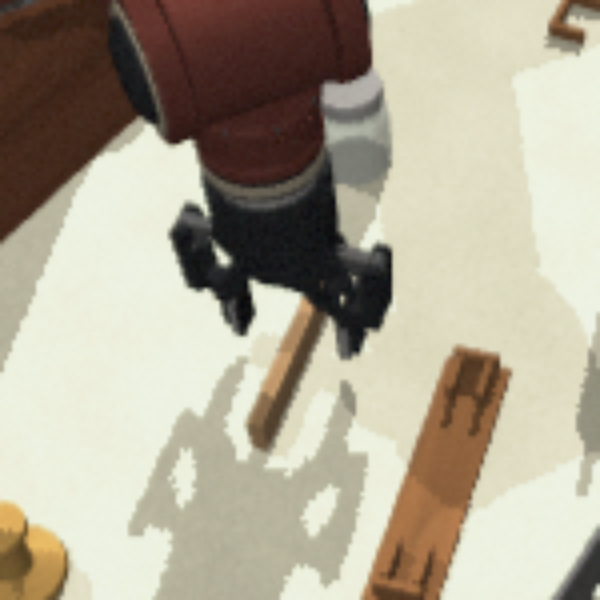

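The bar stands on edge on the open table, released between the fingers (crop 290,380). I push its upper part over with the left finger so it lies down on the broad face.

apply_moves(
  plan=[
    [0.07,0,0.012,-0.001,0],
    [0.07,0,0.02,-0.001,0],
    [0.07,0,0.026,-0.001,0],
    [0.07,0,0.029,-0.001,0],
    [0.07,0,0.032,-0.001,0],
    [0.07,0,0.035,-0.001,0],
    [0.07,0,0.038,-0.001,0],
    [0.07,0,0.041,-0.001,0],
    [0.07,0,0.044,-0.001,0],
    [0.07,0,0.044,-0.001,0],
    [0.07,0,0.044,-0.001,0],
  ],
)

```text
t: 16.93
tool_pos: [0.5514, -0.1968, 0.1864]
tool_rot: [-1.88, -2.517, 0.0]
contact_force: [-0.2, 0.1, 0.0]
opening: 0.0702
grip_force: 0.0
```

```bash
python3 -c "
from h import *
rel()
p=eyes.get_image('scene')
for r in eyes.outline_of('bar',p)[:1]:
    c=cloud(p,r['region']);print(r['confidence'],np.percentile(c,[2,50,98],0).round(3))
cv2.imwrite('pics/g.png',cv2.resize(p['img'][150:300,190:340],None,fx=4,fy=4))
"
```

```text
t 16.93 at [ 0.5514 -0.1968  0.1864] hd 106.51 q6 -0.76 open 0.0702 F [-0.2  0.1  0. ]
0.86 [[ 0.509 -0.279  0.001]
 [ 0.538 -0.224  0.012]
 [ 0.563 -0.164  0.016]]
```

View pics/g.png

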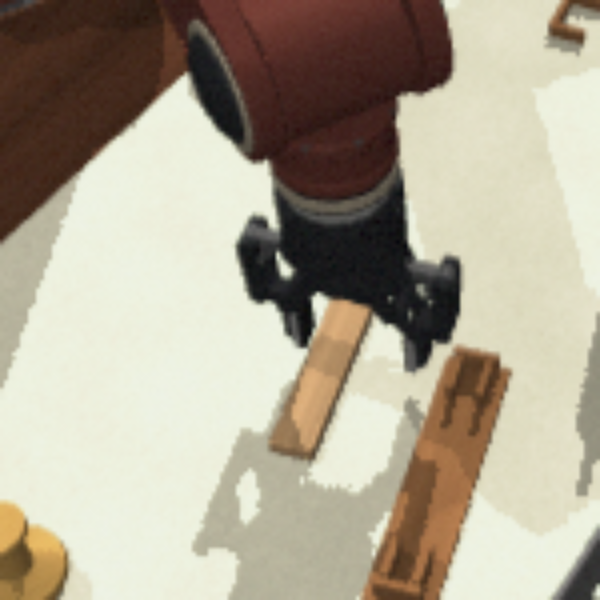

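The bar lies flat on its broad face (crop 330,380) and the robot isn't touching it. I back up for a clear measurement.

apply_moves(
  plan=[
    [0.07,0,0,-0.04,0],
    [0.07,0,-0.03,-0.07,0],
    [0.07,0,-0.07,-0.09,0],
    [0.07,0,-0.11,-0.1,0],
    [0.07,0,-0.14,-0.1,0],
    [0.07,0,-0.14,-0.1,0],
  ],
)

```text
t: 17.53
tool_pos: [0.4134, -0.2373, 0.2868]
tool_rot: [-1.884, -2.514, 0.003]
contact_force: [0.5, 0.3, -0.7]
opening: 0.0701
grip_force: 0.0
```

```bash
python3 -c "
from h import *
for n in ('top','scene'):
    p=eyes.get_image(n)
    (r,k,q)=barpose(p,.007,.022,(.47,.595,-.32,-.09)); print(n,r,k)
    (a,b),(w,h),an=r
hd=106.5
rel((a/1000,b/1000,.24,hd),(a/1000,b/1000,.1747,hd))
"
```

```text
top ((526.995361328125, -212.2181396484375), (71.57137298583984, 175.2378387451172), 27.884843826293945) 862
scene ((530.3256225585938, -202.65008544921875), (30.78107452392578, 160.66961669921875), 16.411577224731445) 577
t 17.63 at [ 0.4161 -0.2368  0.2866] hd 106.38 q6 -0.96 open 0.0699 F [ 0.3 -0.5 -1. ]
(0.5303256225585937, -0.20265008544921875, 0.24, 106.5) -> [0.0006, 0.1192, 0.0467] -0.002
(0.5303256225585937, -0.20265008544921875, 0.1747, 106.5) -> [0.0007, 0.1192, 0.112] -0.002
```

apply_moves(
  plan=[
    [0.06,0,0.035,0,0],
    [0.06,0,0.07,0.01,0],
    [0.06,0,0.1,0.03,0],
    [0.06,0.0007,0.119,0.05,0],
    [0.06,0.0007,0.119,0.07,0],
    [0.06,0.0007,0.119,0.085,0],
    [0.06,0.0007,0.119,0.095,0],
    [0.06,0.0007,0.119,0.1,0],
    [0.06,0.0007,0.119,0.1,0],
    [0.06,0.0007,0.119,0.1,0],
    [0.06,0.0007,0.119,0.1,0],
  ],
)

```text
t: 18.55
tool_pos: [0.5315, -0.2024, 0.1876]
tool_rot: [1.879, 2.515, 0.001]
contact_force: [-0.4, 0.5, 0.9]
opening: 0.0599
grip_force: 0.0
```

```bash
python3 -c "
from h import *
rel((.530,-.2027,.174,106.4))
"
```

```text
t 18.55 at [ 0.5315 -0.2024  0.1876] hd 106.49 q6 -0.78 open 0.0599 F [-0.4  0.5  0.9]
(0.53, -0.2027, 0.174, 106.4) -> [0.0002, -0.0015, 0.0136] 0.002
```

apply_moves(
  plan=[
    [0.06,0,-0.001,0.006,0],
    [0.06,0,-0.001,0.01,0],
    [0.06,0,-0.001,0.0125,0],
    [0.06,0,-0.001,0.0125,0],
    [0.035,0,-0.001,0.0125,0],
    [0.01,0,-0.001,0.0125,0],
    [0.01,0,-0.001,0.0125,0],
    [0.01,0,-0.001,0.0125,0],
    [0.01,0,-0.001,0.0125,0],
  ],
  newtons=40,
)

```text
t: 19.3
tool_pos: [0.5302, -0.2025, 0.1742]
tool_rot: [1.879, 2.517, 0.0]
contact_force: [0.8, -0.2, 1.4]
opening: 0.0287
grip_force: 40.1
```

Gripped at 28.7 mm, which is the bar's 30 mm breadth. Lifting.

apply_moves(
  plan=[
    [0.01,0,0,-0.01,0],
    [0.01,0,0,-0.03,0],
    [0.01,0,0,-0.06,0],
    [0.01,0,0,-0.1,0],
    [0.01,0,0,-0.14,0],
    [0.01,0,0,-0.17,0],
    [0.01,0,0,-0.17,0],
    [0.01,0,0,-0.17,0],
  ],
  newtons=50,
)

```text
t: 19.97
tool_pos: [0.5305, -0.2026, 0.3474]
tool_rot: [1.876, 2.513, 0.001]
contact_force: [-0.5, -0.1, -0.4]
opening: 0.0287
grip_force: 49.4
```

```bash
python3 -c "
from h import *
p=eyes.get_image('scene')
for r in eyes.outline_of('bar',p)[:2]:
    c=cloud(p,r['region']);print(r['confidence'],r['box'],np.percentile(c,[2,50,98],0).round(3))
z=np.median(c[:,2])
(r,k,q)=barpose(p,.165,.21,(.46,.6,-.34,-.07)); print(r,k)
s=np.array([.5741,.185])
rel((*s,.345,190.5),(*s,.28,190.5))
"
```

```text
0.65 [249.0, 171.3, 284.1, 224.7] [[ 0.513 -0.28   0.177]
 [ 0.541 -0.239  0.186]
 [ 0.565 -0.138  0.188]]
((531.99658203125, -205.82176208496094), (55.476905822753906, 156.09335327148438), 6.229908466339111) 666
t 20.07 at [ 0.5295 -0.2021  0.3429] hd 106.5 q6 -0.78 open 0.0282 F [-0.3  0.1 -0.6]
(np.float64(0.5741), np.float64(0.185), 0.345, 190.5) -> [0.3585, 0.1527, -0.0019] -1.466
(np.float64(0.5741), np.float64(0.185), 0.28, 190.5) -> [0.3584, 0.1528, 0.0631] -1.466
```

apply_moves(
  plan=[
    [0.01,0.358,0.153,0,-1.466],
    [0.01,0.358,0.153,0,-1.466],
    [0.01,0.358,0.153,0,-1.466],
    [0.01,0.358,0.153,0,-1.466],
    [0.01,0.358,0.153,0,-1.466],
    [0.01,0.358,0.153,0,-1.466],
    [0.01,0.358,0.153,0,-1.466],
    [0.01,0.358,0.153,0,-1.466],
    [0.01,0.358,0.153,0,-1.466],
    [0.01,0.358,0.153,0,-1.466],
    [0.01,0.358,0.153,0,-1.466],
    [0.01,0.358,0.153,0,-1.466],
  ],
)

```text
t: 21.07
tool_pos: [0.5741, 0.1859, 0.3406]
tool_rot: [0.3, -3.122, 0.001]
contact_force: [-0.5, 0.1, -0.4]
opening: 0.0285
grip_force: 49.5
```

apply_moves(
  plan=[
    [0.01,0,0,0.03,0],
    [0.01,0,0,0.06,0],
    [0.01,0,0,0.08,0],
    [0.01,0,0,0.1,0],
    [0.01,0,0,0.11,0],
    [0.01,0,0,0.11,0],
    [0.01,0,0,0.11,0],
  ],
)

```text
t: 21.65
tool_pos: [0.5745, 0.1842, 0.2324]
tool_rot: [0.287, -3.125, 0.0]
contact_force: [0.2, -0.5, -1.0]
opening: 0.0282
grip_force: 49.5
```

```bash
python3 -c "
from h import *
s=np.array([.5741,.185])
o=telemetry.get_obs();zt=o['tool_pos'][2]-.157
for n in('scene','top'):
    p=eyes.get_image(n)
    q=cloud(p,np.ones((400,640),bool)); k=(abs(q[:,2]-zt)<.01)&(np.hypot(q[:,0]-s[0],q[:,1]-s[1])<.1)
    P=q[k]; print(n,k.sum(),P.min(0).round(3),P.max(0).round(3))
    a=np.deg2rad(190.5); u=np.array([np.cos(a),np.sin(a)]); d=(P[:,:2]-o['tool_pos'][:2])@np.c_[u,[-u[1],u[0]]]
    e=abs(d[:,0])>.03; print('along',np.percentile(d[:,0],[0.5,99.5]).round(4),'n',e.sum())
    for sg in(-1,1):
        f=d[(d[:,0]*sg>.03)]; 
        if len(f)>10:
            print(sg,len(f),'side range',np.percentile(f[:,1],[1,99]).round(4)); print(cv2.minAreaRect((f*1000).astype(np.float32)))
    cv2.imwrite(f'pics/h_{n}.png',cv2.resize(p['img'][110:190,310:400] if n=='scene' else p['img'][160:270,130:280],None,fx=5,fy=5))
rel((*s,.18,190.5))
"
```

```text
scene 355 [0.491 0.152 0.066] [0.652 0.212 0.085]
along [-0.0768  0.0816] n 239
-1 115 side range [-0.0137  0.0175]
((-53.909759521484375, 2.034804344177246), (47.073001861572266, 31.901905059814453), 2.664944887161255)
1 124 side range [-0.0148  0.0181]
((56.092308044433594, 1.7306184768676758), (52.00810241699219, 33.50230407714844), 0.2613788843154907)
top 232 [0.494 0.153 0.065] [0.631 0.178 0.084]
along [-0.0474  0.0817] n 171
1 163 side range [0.0015 0.0172]
((56.177520751953125, 9.84862995147705), (16.19341468811035, 51.856754302978516), 87.20718383789062)
t 21.75 at [0.5755 0.1844 0.2351] hd -169.51 q6 -1.57 open 0.0283 F [-0.1 -0.1 -0.1]
(np.float64(0.5741), np.float64(0.185), 0.18, 190.5) -> [0.0014, 0.0008, 0.0551] -0.0
```

View pics/h_scene.png

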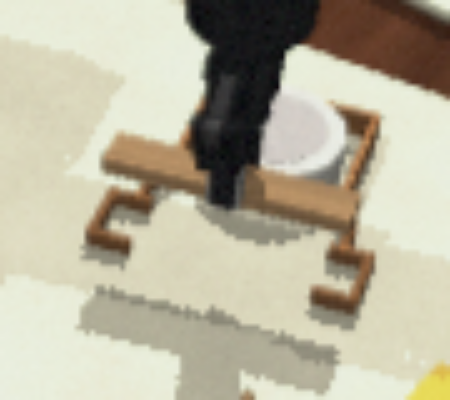

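The bar hangs level over the pockets, with its ends at crop (115,155) and (350,205). The tin is home behind it. I trim 1–2 mm, lower to just above the pocket walls and check once more.

apply_moves(
  plan=[
    [0.01,-0.001,0.0018,0.015,0],
    [0.01,-0.001,0.0018,0.03,0],
    [0.01,-0.001,0.0018,0.04,0],
    [0.01,-0.001,0.0018,0.043,0],
    [0.01,-0.001,0.0018,0.043,0],
    [0.01,-0.001,0.0018,0.043,0],
  ],
)

```text
t: 22.25
tool_pos: [0.576, 0.1864, 0.1917]
tool_rot: [-0.287, 3.127, 0.0]
contact_force: [-0.0, 0.0, -0.7]
opening: 0.0287
grip_force: 49.6
```

```bash
python3 -c "
from h import *
p=eyes.get_image('scene')
a=np.deg2rad(190.5);u=np.array([np.cos(a),np.sin(a)]);s=np.array([.5741,.185])
q=cloud(p,np.ones((400,640),bool)); d=(q[:,:2]-s)@np.c_[u,[u[1],-u[0]]]   # along, into mouth
k=(abs(d[:,0])<.1)&(abs(d[:,1])<.035)
for nm,lo,hi in(('bar',.024,.035),('wall',.007,.017)):
    m=k&(q[:,2]>lo)&(q[:,2]<hi)
    for sg in(-1,1):
        f=d[m&(d[:,0]*sg>.03)]; g=f[abs(f[:,0])>.062]
        print(nm,sg,len(f),'along',np.percentile(f[:,0],[1,99]).round(4),'in',np.percentile((f if nm=='bar' else g)[:,1],[2,98]).round(4))
rel((*s,.175,190.5))
c=cv2.resize(p['img'][120:190,310:400],None,fx=8,fy=8,interpolation=cv2.INTER_CUBIC); cv2.imwrite('pics/i.png',c)
"
```

```text
bar -1 125 along [-0.0796 -0.0302] in [-0.0173  0.0137]
bar 1 111 along [0.0301 0.0785] in [-0.0163  0.0126]
wall -1 48 along [-0.0903 -0.0612] in [-0.0243  0.0231]
wall 1 37 along [0.0613 0.0895] in [-0.0236  0.0274]
t 22.3 at [0.5762 0.1864 0.1921] hd -169.5 q6 -1.56 open 0.0287 F [-0.3  0.2 -0.8]
(np.float64(0.5741), np.float64(0.185), 0.175, 190.5) -> [0.0023, -0.001, 0.0171] -0.0
```

View pics/i.png

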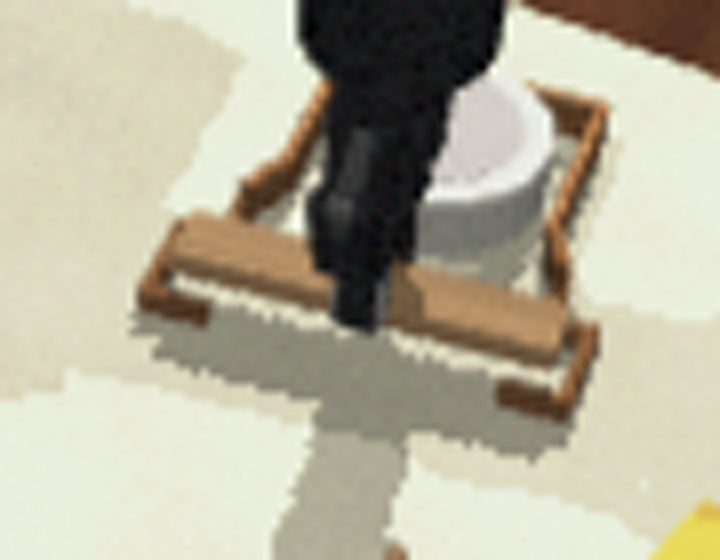

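The bar is centred lengthwise to within 0.5 mm, and sits about 1.8 mm towards the open side of the pockets. I shift it and lower.

apply_moves(
  plan=[
    [0.01,0,0.0016,0,0],
    [0.01,0,0.0016,0.003,0],
    [0.01,0,0.0016,0.006,0],
    [0.01,0,0.0016,0.009,0],
    [0.01,0,0.0016,0.012,0],
    [0.01,0,0.0016,0.014,0],
    [0.01,0,0.0016,0.016,0],
    [0.01,0,0.0016,0.0165,0],
    [0.01,0,0.0016,0.0165,0],
  ],
)

```text
t: 23.05
tool_pos: [0.5754, 0.1878, 0.1743]
tool_rot: [-0.287, 3.128, -0.0]
contact_force: [0.3, -0.1, -0.6]
opening: 0.0283
grip_force: 49.6
```

The tool is at table height with no contact force, so the bar is down in the pockets. Release, lift straight up and move away.

apply_moves(
  plan=[
    [0.032,0,0,0,0],
    [0.036,0,0,0,0],
    [0.042,0,0,0,0],
    [0.042,0,0,0,0],
    [0.042,0,0,-0.01,0],
    [0.042,0,0,-0.03,0],
    [0.042,0,0,-0.06,0],
    [0.042,0,0,-0.1,0],
    [0.042,0,0,-0.14,0],
    [0.042,0,-0.03,-0.16,0],
    [0.042,0,-0.07,-0.16,0],
    [0.042,0,-0.1,-0.16,0],
  ],
)

```text
t: 24.05
tool_pos: [0.5944, 0.0883, 0.3389]
tool_rot: [-0.288, 3.121, -0.002]
contact_force: [-0.1, 0.6, -1.5]
opening: 0.042
grip_force: 0.0
```

```bash
python3 -c "
from h import *
rel()
a=np.deg2rad(190.5);u=np.array([np.cos(a),np.sin(a)]);s=np.array([.5741,.185])
p=eyes.get_image('scene')
for r in eyes.outline_of('bar',p)[:2]:
    c=cloud(p,r['region']);print(r['confidence'],np.percentile(c,[2,50,98],0).round(3))
    d=(c[:,:2]-s)@np.c_[u,[u[1],-u[0]]];print(np.percentile(d,[1,99],0).round(4), [np.median(c[d[:,0]*g>.03][:,2]).round(4) for g in(-1,1)])
print(disc(p,(.5567,.2803),.025,.04))
for n,c,lo,hi in(('jar',(.438,-.046),.065,.09),('pot',(.688,-.052),.07,.09)):print(n,disc(p,c,lo,hi))
cv2.imwrite('pics/j.png',cv2.resize(p['img'][110:260,250:450],None,fx=4,fy=4,interpolation=cv2.INTER_CUBIC))
"
```

```text
t 24.05 at [0.5944 0.0883 0.3389] hd -169.44 q6 -1.73 open 0.042 F [-0.1  0.6 -1.5]
0.85 [[0.502 0.162 0.   ]
 [0.577 0.181 0.012]
 [0.649 0.209 0.015]]
[[-0.0778 -0.0174]
 [ 0.0758  0.0259]] [np.float64(0.0119), np.float64(0.0117)]
0.52 [[0.493 0.148 0.001]
 [0.643 0.196 0.011]
 [0.663 0.341 0.021]]
[[-0.0898 -0.025 ]
 [ 0.0853  0.15  ]] [np.float64(0.0115), np.float64(0.0111)]
[554.4 281.4  51.4]
jar [436.7 -47.1  26.3]
pot [688.  -50.9  34.8]
```

View pics/j.png

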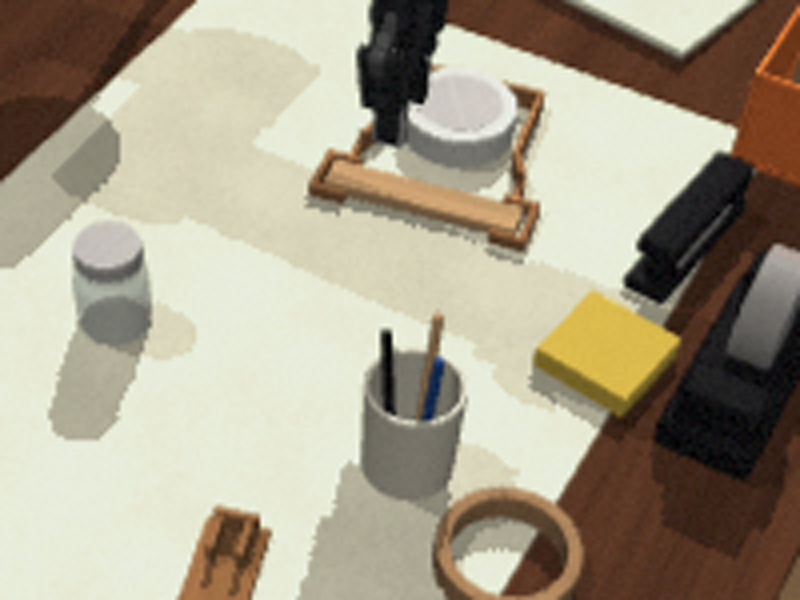

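The bar lies flat with both ends in their pockets (crop 335,175 and 520,215, both tops at 12 mm). The tin is home at (460,110), the bystanders stand where they were, and the gripper is clear.

```bash
python3 -c "
from h import *
print(ctrl.finish_job())"
```

```text
the job is handed in; nothing more can be done
None
```

The job is handed in at about 24 s: the tin is home in the jig, the bar was laid flat on the open table, released and taken again, and it now lies flat across the mouth with both ends in their pockets.

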